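# Vibration reading on the shredder's gearmotor

### The arm

A 6-joint arm with a two-finger parallel gripper is mounted at the origin on the work surface. World frame = base frame: x ahead of the robot, y to its left, z up, the work surface at z = 0. Lengths are in m, angles in degrees, forces in N, time in s.
With the tool pointing down it reaches from about 0.3 to 0.75 m from the base axis. Payload 8.5 kg.
Tool frame: the origin (TCP) lies between the finger pads; the fingertips stand 19 mm ahead of it and the grasp point (between the pads) is the TCP (arm.nose_length is the distance from the TCP to the fingertips, in m); z points along the fingers, x is the direction in which the jaws open and shut, and the axes are right-handed (so a half turn about z gives the same grasp; the last joint's range is limited). The gripper opens to 85 mm and grips with 20 to 120 N. Pads are 22 mm wide; open, the fingers measure 114 mm over their backs; the gripper's body (76 mm by 85 mm) begins 54 mm behind the grasp point. The pads swing forward as they close: fully open they stand 13 mm farther back than shut.
Start: joints at [62.263, 21.807, 74.336, -0, 83.858, -12.336], TCP at [0.146, 0.53, 0.25] pointing down, gripper open.
Joint ranges: [-178.18, 178.18], [-50.72, 133.34], [12.68, 142.11], [-81.47, 261.47], [9.98, 163.14], [-165.26, 165.26]. Speed limits (degrees/s): [136.94, 136.94, 180, 180, 180, 180].

### API

Orientations are given as [roll, pitch, yaw] about the fixed x, y, z axes, in that order (R = Rz(yaw) Ry(pitch) Rx(roll)).
In Python, from bench import arm gives the robot as it stands.
- The arm moves only by the tool servo_tool, never from a script. Its argument "increments" is a list of rows, each a list of 4 numbers: the shift along the tool's x, y, z in units of 25 mm (1.0 is 25 mm), then the turn about the tool's z in units of 6 degrees (1.0 is 6 degrees). In form: [[tx, ty, tz, roll], ...]. A call has 1 to 10 rows; each row is the pose to reach, as a shift and turn from the pose commanded when the call began, along the tool's axes at that moment; what a row does not reach only later rows make up. A row lasts 1/12 s, in which the tool goes at most 41.7 mm and 7.16 degrees, less where a joint would pass 70% of its speed; a pose out of reach is approached as far as the arm can. A call with a gripper value outside its range is refused whole. "grip" is the closure, from 0 (fully open) to 1 (shut), set as the call begins (left out, the last holds). The fingers move at their own pace and stop on an object; the grip force is fixed at half the most. Time passes only in rows, so rows that repeat a pose let the fingers close. It gives the time, the measured TCP pose, the force and the opening at its end, in the units of the state.
- arm.observe(): the state, without advancing time (a new reading comes with each control period).
- arm.get_image(name): name is "scene" or "top"; returns a dict with "img" (420x560x3 uint8, red, green, blue), "fov_y" (degrees; the focal length in pixels is half the picture's height over the tangent of half this angle, whatever the lens; pixels are square), "cx", "cy" (the principal point, pixels), "dist" ([k1, k2, p1, p2, k3] as OpenCV has them; the pictures are not rectified), "R" (3x3) and "t" (3): a world point X has camera coordinates R X + t. Camera axes: x right, y down, z forward; pixel columns grow to the right and rows downward; lengths in m; the calibration is good to about 2 mm. A picture is of the moment at which its call begins. There is no depth.
- arm.close_job(): hands the job in, once; it reports no verdict.
Trained networks look in a picture, given as the dict that the camera call returned (one of the last four; its "shot" number tells which), for a name from the list of things; names that differ only in an ending like _2 or _b are one class to them, and where a whole thing is asked for, a point or a joint stands for the part that bears it (a point fixed in the world has none). Each returns a list of dicts, best first, with "conf" (0 to 1); they miss things now and then, are a little off and sometimes report something else, mostly with a low value. They report only what shows in the picture. A call takes as long as a camera call. They do not tell look-alikes from the thing itself.
- arm.find_in(label, picture): "at" ([column, row] in pixels, amid what is visible of it).
The state is a dict: "time_s": time; "joint_pos": joint angles; "qvel": joint speeds; "tau": joint torques, N m; "tool_pos": TCP position; "ee_rot": TCP orientation; "contact_force": force on the tool from outside, world axes, zero at the start; "ft_torque": the same for the moment, N m; "grip_width": finger opening in m.
Only numpy, scipy, OpenCV 4.12 (cv2) and the standard library are available. Lean on these libraries where they do the work, as an engineer would, in place of code of your own. Each camera call takes 0.05 s, during which the arm holds its last target.

### The job

Take a vibration reading on the gearmotor: on the control box press the smallest of the three round keys right down and let it come up, then press the largest one the same way, leaving the middle-sized key alone. Then draw the pen-shaped probe out of its stand and hold its spring tip gently on the centre of the round sloping test pad on top of the gearbox, the probe square to the pad's face and the spring tip pushed in about halfway. Finish while still holding it there in the gripper, and do not knock the other things on the bench or ram the probe into the machine.

Things in the scene. Friction and masses are not known exactly. Their poses are not given: they have to be found in the camera images.
- key_small_top (a point): top centre of the smallest (18 mm across) round black key. The three keys stand in a row 55 mm apart on the control box, in any order; all tops are 72 mm above the bench when up, 66 mm when fully down; each sits in a steel collar 8 mm wider in radius, its top 62 mm above the bench
- key_middle_top (a point): top centre of the middle-sized (26 mm across) round black key. The three keys stand in a row 55 mm apart on the control box, in any order; all tops are 72 mm above the bench when up, 66 mm when fully down; each sits in a steel collar 8 mm wider in radius, its top 62 mm above the bench
- key_large_top (a point): top centre of the largest (36 mm across) round black key. The three keys stand in a row 55 mm apart on the control box, in any order; all tops are 72 mm above the bench when up, 66 mm when fully down; each sits in a steel collar 8 mm wider in radius, its top 62 mm above the bench
- key_small (a joint): travel of the smallest key: 0 up, 0.006 m fully down; spring return, 1.2 N to start it moving and 4 N fully down
- key_middle (a joint): travel of the middle-sized key: 0 up, 0.006 m fully down; spring return, 1.2 N to start it moving and 4 N fully down
- key_large (a joint): travel of the largest key: 0 up, 0.006 m fully down; spring return, 1.2 N to start it moving and 4 N fully down
- control_box: white plastic control box fixed to the bench, 90 x 175 x 50 mm high; origin at the centre of its underside, the row of keys runs along its y axis
- stand: black block, 70 x 70 x 80 mm high, fixed to the bench, with a vertical round hole (23 mm wide, 72 mm deep) in the middle of its top; origin at the centre of its underside, z up. The probe stands in it
- probe: loose pen-shaped probe, about 160 g, upright in the stand. Grey square grip 26 x 26 mm, 90 mm long, from the origin up; held by two opposite sides. Below: round steel nose 16 mm across, 50 mm long, then a spring tip 14 mm long; draw it 65 mm straight up to clear the hole. Origin on the axis at the grip's underside (at start 80 mm above the bench); z away from the tip, x, y square to the grip's sides
- probe_tip (a point): the rounded end (4 mm radius) of the probe's spring tip, on the probe's axis, 64 mm below the probe's origin when the spring is out; it moves in with the spring
- plunger (a joint): how far the spring tip is pushed into the probe: 0 out, 0.010 m right in; it takes 1 N to start and 0.6 N more per mm
- pad: round flat steel test pad, 32 mm across, with a small dark punch mark at its centre, on top of the blue gearbox at the end nearest the robot. Its face leans 20 degrees from level, facing up and towards the machine's -x. Origin at the centre of the face, 150 mm above the bench; z square to the face, pointing out of it
- machine: blue gearmotor fixed to the bench on a plate 350 x 150 x 12 mm: gearbox 110 x 100 mm, top 132 mm above the bench; the motor lies to its +x, out to 250 mm, terminal box top 144 mm above the bench. Origin on the bench under the gearbox's centre; -x is the gearbox end. Pad centre 22 mm to -x of the origin, y = 0. The brass plug is not the pad
- wrench: steel open-ended wrench lying on the bench, about 180 mm long; loose, not part of the job
- screwdriver: screwdriver lying on the bench, about 200 mm long; loose, not part of the job
- tape: empty cardboard reel lying flat, 90 mm across, 25 mm high; loose, not part of the job
- mug: white mug, 80 mm across, 90 mm high; loose, not part of the job
- oil_can: grey plastic bottle, 56 mm across, 150 mm high; loose, not part of the job
- washer_puck: flat moulded plastic disc, 60 mm across, 18 mm high; loose, not part of the job
- mould: aluminium mould plate, 120 x 100 x 30 mm; loose, not part of the job
Not all that is in view belongs to the job. What is shaped like the stand but orange, purple or yellow is not meant.

How it is judged (in metres and radians):
On the way, in this order (a step that is already met when the one before it is completed fails the run):
1. the smallest key is pressed right down, the largest one up (value of joint key_small above 0.0048 m and value of joint key_large below 0.0015 m), for 0.05 s.
2. the largest key is pressed right down, the smallest one up again (value of joint key_large above 0.0048 m and value of joint key_small below 0.0015 m), for 0.05 s.
3. both keys are up and the probe is drawn clear of its stand, held by the fingers (value of joint each of key_large, key_small below 0.0015 m and z of probe_tip in the frame of stand above 0.085 m and contact force between probe and the fingers above 3 N), for 0.05 s.
At the end, for the whole second after the job is handed in: The fingers still hold the probe at rest, its tip within 9 mm of the pad's centre, its axis within 9 degrees of square to the pad's face, the spring tip pushed in 2 to 8.5 mm and pressing on the pad with 1.2 to 10 N, tip downward; the smallest and largest keys are up (distance between probe_tip and pad below 0.009 m and angle between the z axis of probe and the z axis of pad, either way round below 0.16 rad and angle between probe's own z axis and vertical below 0.8 rad and value of joint plunger between 0.002 and 0.0085 m and contact force between probe and pad between 1.2 and 10 N and contact force between probe and the fingers above 3 N and linear speed of probe below 0.02 m/s and value of joint each of key_small, key_large below 0.002 m); the arm keeps its last pose, push and grip.
It fails at once if the middle-sized key is pressed (value of joint key_middle above 0.003 m).
It fails at once if the smallest and largest keys are pressed together (value of joint each of key_small, key_large above 0.003 m).
It fails at once if the probe is rammed into the machine (over 30 N) (contact force between probe and machine above 30 N).
It fails at once if another thing on the bench is knocked more than 30 mm from its place (distance of any of wrench, screwdriver, tape, mug, oil_can, washer_puck, mould from where it was at the start of the episode above 0.03 m).
It also fails if it takes over 58 s, if anything falls off the work surface, if the arm or the gripper's body presses on something with over 40 N, if the wrist force passes 120 N, or if a joint passes its speed limit or range.

## Working session

There is one attempt and no reset: what is moved stays moved. The work goes in short steps, Python scripts to look and compute and a tool call to move; the robot and the scene stay as the last step left them, time stands still between calls to the robot, and variables do not carry over. Pictures are saved under pics/ and viewed, and the job is handed in when it is done.

Besides the shell and the picture viewer there is one more tool, called after "Emit:" as name(argument=value, ...), one argument or row to a line, values as JSON. servo_tool: Moves the arm, as the interface text tells. Its arguments: {"type":"object","properties":{"increments":{"type":"array"},"grip":{"type":"number"}},"required":["increments"]}

```bash
ls; mkdir -p pics; python3 - <<'E'
from bench import arm
import cv2, pickle
print(arm.observe())
for n in ("scene","top"):
    p=arm.get_image(n); pickle.dump(p,open(f"{n}0.pkl","wb"))
    cv2.imwrite(f"pics/{n}0.png",p["img"][:,:,::-1])
    print({k:v for k,v in p.items() if k!="img"})
    for l in ["key_small_top","key_middle_top","key_large_top","control_box","stand","probe","pad","machine"]:
        print(l,[(d["at"],d["conf"]) for d in arm.find_in(l,p)])
E
```

```text
pics
{'time_s': 0.0, 'joint_pos': array([ 6.22620710e+01,  2.18427278e+01,  7.43869710e+01,  5.22173782e-04,
        8.38583209e+01, -1.23366675e+01]), 'qvel': array([-0.05843971, -0.04080928,  0.06889417, -0.03215311,  0.10178841,
        0.08587861]), 'tau': array([-8.02044833e-04, -4.48453188e+01, -2.31284362e+01, -2.24033033e-04,
        4.62340759e-03, -1.46393234e-05]), 'tool_pos': array([0.14594403, 0.52999627, 0.24968242]), 'ee_rot': array([-1.79980687e+02,  8.58762505e-02,  7.45986967e+01]), 'contact_force': array([-0.03576471,  0.43429472,  0.82656902]), 'ft_torque': array([-0.04580833, -0.00854239,  0.00500487]), 'grip_width': 0.08527429720997437}
{'fov_y': 47.71904719661495, 'cx': 284.21681886446464, 'cy': 215.94844612873445, 'dist': array([0.02450263, 0.        , 0.        , 0.        , 0.        ]), 'R': array([[-0.78698759,  0.61696646,  0.001708  ],
       [ 0.4037823 ,  0.51714421, -0.75466663],
       [-0.46648728, -0.59322362, -0.65610621]]), 't': array([ 0.39406657, -0.09311392,  1.6102993 ]), 'shot': 1}
key_small_top [([372.8, 298.1], 0.48)]
key_middle_top [([340
[... 476 characters left out ...]
, 'R': array([[-2.44419262e-02, -9.99701113e-01, -5.27094704e-04],
       [-9.90217096e-01,  2.42824970e-02, -1.37406199e-01],
       [ 1.37377929e-01, -2.83653398e-03, -9.90514643e-01]]), 't': array([-0.00827173,  0.51248281,  1.18060578]), 'shot': 2}
key_small_top []
key_middle_top [([205.9, 234.9], 0.54), ([429.5, 151.3], 0.53)]
key_large_top [([184.4, 232.8], 0.68), ([297.0, 180.2], 0.35), ([395.7, 229.2], 0.16)]
control_box [([192.9, 238.7], 0.68)]
stand [([413.6, 274.2], 0.92), ([373.3, 308.0], 0.82), ([459.3, 264.0], 0.68), ([394.4, 226.9], 0.67), ([443.1, 205.1], 0.63)]
probe [([404.4, 225.6], 0.7), ([185.0, 171.8], 0.56)]
pad [([299.5, 178.3], 0.55)]
machine [([305.7, 152.4], 0.56)]
```

```bash
python3 - <<'E'
import cv2
a=cv2.imread("pics/scene0.png")
cv2.imwrite("pics/scene0_c.png",cv2.resize(a[110:340,160:420],None,fx=3,fy=2.6,interpolation=cv2.INTER_CUBIC)[:598,:780])
a=cv2.imread("pics/top0.png")
cv2.imwrite("pics/top0_box.png",cv2.resize(a[180:300,120:280],None,fx=5,fy=5,interpolation=cv2.INTER_CUBIC))
cv2.imwrite("pics/top0_st.png",cv2.resize(a[180:330,340:500],None,fx=4,fy=4,interpolation=cv2.INTER_CUBIC))
cv2.imwrite("pics/top0_m.png",cv2.resize(a[80:230,220:380],None,fx=4,fy=4,interpolation=cv2.INTER_CUBIC))
E
```

```text
(no output)
```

View pics/scene0.png

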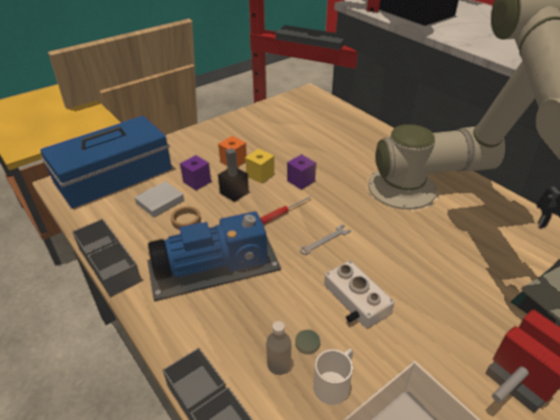

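View pics/top0.png

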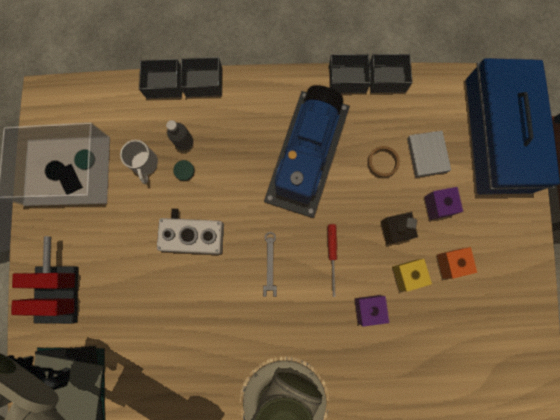

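View pics/top0_box.png

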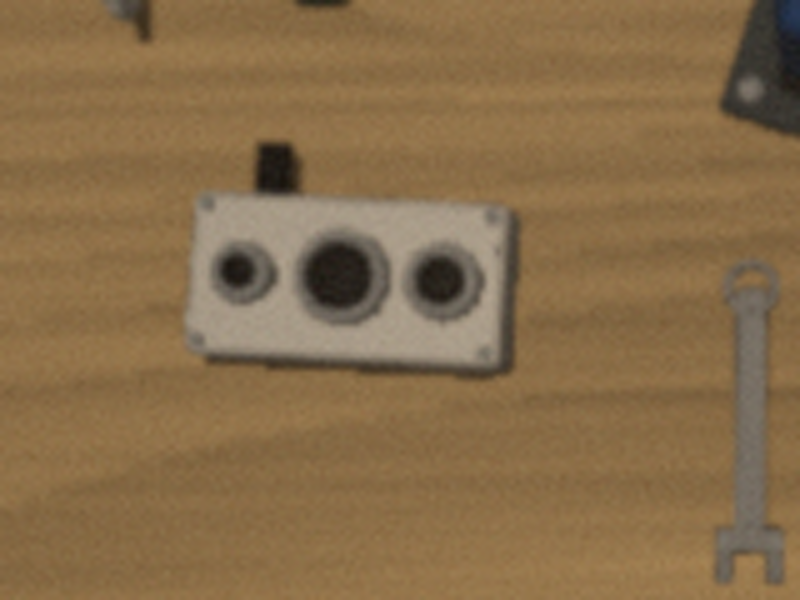

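View pics/top0_st.png

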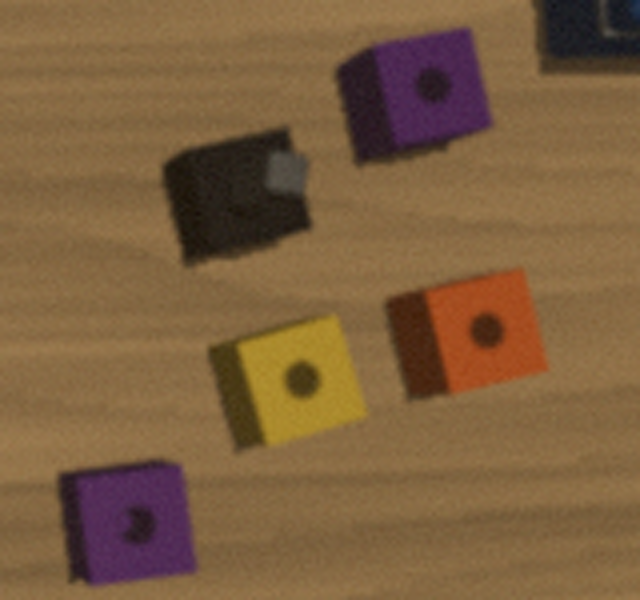

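View pics/top0_m.png

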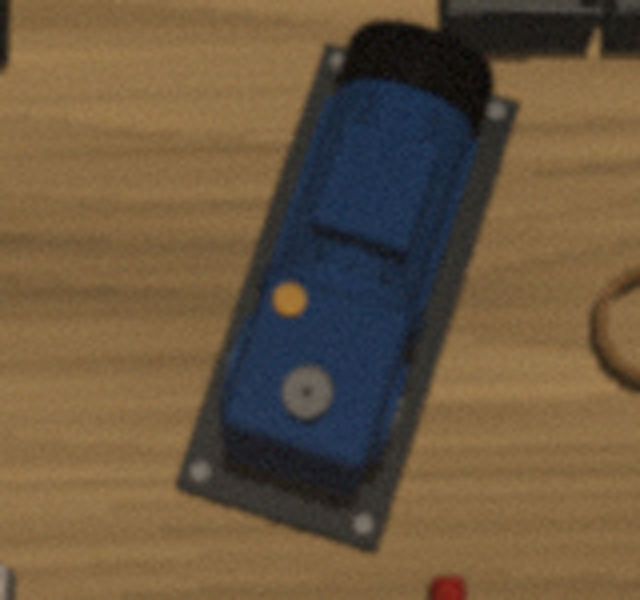

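View pics/scene0_c.png

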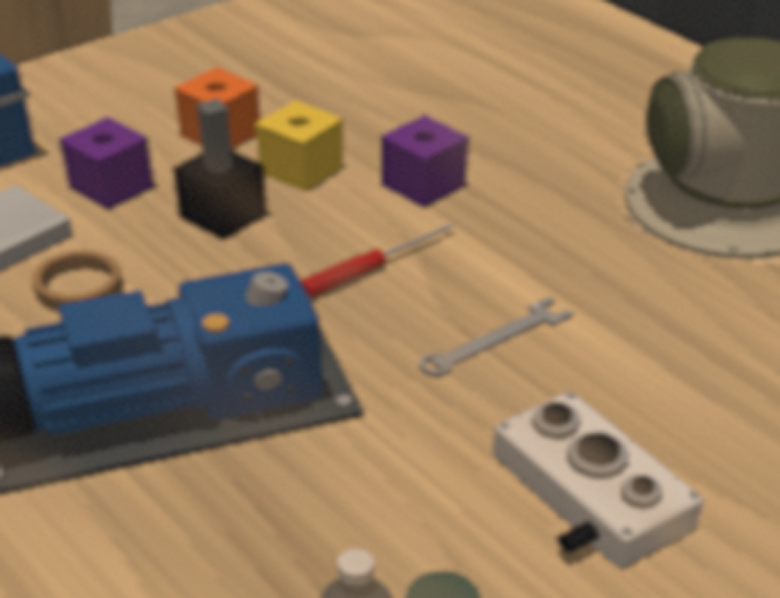

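Top view, candidates:
- **Keys:** small (167,234), large (188,235) and middle (208,236), told apart by their dark discs. The scene view shows the same order.
- **Stands:** black at (400,229), purple at (446,202) and (373,311), yellow at (415,275), orange at (461,263). The black one is meant, because it has the grey probe in it.
- **Pad:** the steel disc with a punch mark at (297,178). The brass plug is at (292,155).

Next I'll work out the positions.

```bash
cat > h.py <<'E'
import numpy as np, cv2, pickle
def K(p):
    f=p["img"].shape[0]/2/np.tan(np.radians(p["fov_y"]/2)); return np.array([[f,0,p["cx"]],[0,f,p["cy"]],[0,0,1]])
def proj(p,X):
    return cv2.projectPoints(np.array(X,float).reshape(-1,1,3),cv2.Rodrigues(p["R"])[0],np.array(p["t"]),K(p),np.array(p["dist"]))[0].reshape(-1,2)
def ray(p,uv,z):
    q=cv2.undistortPoints(np.array(uv,float).reshape(-1,1,2),K(p),np.array(p["dist"])).reshape(-1,2)
    C=-p["R"].T@p["t"]; out=[]
    for a in q:
        d=p["R"].T@np.array([a[0],a[1],1]); out.append(C+d*(z-C[2])/d[2])
    return np.array(out)
E
python3 - <<'E'
from h import *
from bench import arm
print(arm.nose_length)
T=pickle.load(open("top0.pkl","rb"));S=pickle.load(open("scene0.pkl","rb"))
np.set_printoptions(precision=4,suppress=True)
t=lambda x0,y0,s,L:[(x0+a/s-.5+.5/s,y0+b/s-.5+.5/s) for a,b in L]
print("keys top\n",ray(T,t(120,180,5,[(237,270),(339,275),(439,279)]),.072))
print("keys scene\n",ray(S,t(160,110,1,[(642/3,487/2.6),(598/3,450/2.6),(556/3,416/2.6)]),.072))
print("probe top",ray(T,t(340,180,4,[(287,173)]),.170), "scene",ray(S,[(160+212/3,110+106/2.6)],.17))
# black stand corners top: (290,130),(310,228),(..)
print("stand corners bottom/top",ray(T,t(340,180,4,[(288,130),(309,226)]),.08))
print("stand others yellow",ray(T,t(340,180,4,[(302,379),(487,330),(433,84)]),.08))
print("pad",ray(T,t(220,80,4,[(307,392)]),.15),"scene",ray(S,[(160+268/3,110+284/2.6)],.15))
b=ray(T,t(220,80,4,[(201,471),(363,523),(337,61),(497,111)]),.012);print("bolts\n",b)
print(b.mean(0),np.degrees([np.arctan2(*(b[i]-b[j])[[1,0]]) for i,j in((2,0),(3,1))]))
E
```

```text
0.019
keys top
 [[0.4616 0.3018 0.072 ]
 [0.4577 0.2466 0.072 ]
 [0.4544 0.1929 0.072 ]]
keys scene
 [[0.4634 0.3084 0.072 ]
 [0.4592 0.2538 0.072 ]
 [0.4562 0.1998 0.072 ]]
probe top [[ 0.4635 -0.3244  0.17  ]] scene [[ 0.4598 -0.3222  0.17  ]]
stand corners bottom/top [[ 0.5023 -0.3528  0.08  ]
 [ 0.4377 -0.363   0.08  ]]
stand others yellow [[ 0.3372 -0.3524  0.08  ]
 [ 0.365  -0.4799  0.08  ]
 [ 0.5312 -0.4547  0.08  ]]
pad [[ 0.5876 -0.0456  0.15  ]] scene [[ 0.5862 -0.0418  0.15  ]]
bolts
 [[ 0.5633  0.027   0.012 ]
 [ 0.5235 -0.0858  0.012 ]
 [ 0.8665 -0.0782  0.012 ]
 [ 0.8253 -0.1939  0.012 ]]
[ 0.6946 -0.0827  0.012 ] [-19.129  -19.7005]
```

```bash
cat > ov.py <<'E'
from h import *
def circ(c,r,n=40,N=None):
    a=np.linspace(0,2*np.pi,n); 
    P=np.c_[r*np.cos(a),r*np.sin(a),0*a]
    if N is not None: P=P@N.T
    return P+np.array(c)
def box(cx,cy,yaw,x0,x1,y0,y1,z0,z1):
    c,s=np.cos(yaw),np.sin(yaw);E=[]
    V=lambda x,y,z:(cx+c*x-s*y,cy+s*x+c*y,z)
    for z in(z0,z1): E.append([V(x0,y0,z),V(x1,y0,z),V(x1,y1,z),V(x0,y1,z),V(x0,y0,z)])
    for x in(x0,x1):
        for y in(y0,y1):E.append([V(x,y,z0),V(x,y,z1)])
    return E
def draw(p,curves,roi,s,fn):
    x0,y0,x1,y1=roi
    im=cv2.resize(p["img"][y0:y1,x0:x1,::-1],None,fx=s,fy=s,interpolation=cv2.INTER_CUBIC)
    for C,col in curves:
        q=(proj(p,C)-[x0,y0]+.5)*s-.5
        cv2.polylines(im,[np.round(q*8).astype(int).reshape(-1,1,2)],False,col,1,cv2.LINE_AA,3)
    cv2.imwrite(fn,im)
E
cat > k.py <<'E'
from ov import *
T=pickle.load(open("top0.pkl","rb"));S=pickle.load(open("scene0.pkl","rb"))
cx,cy,yaw=.4578,.249,np.radians(-3.8+0)
# row along local y
u=np.array([-np.sin(np.radians(3.8-7.6)),np.cos(np.radians(3.8))])
L=[]
for k,(r) in zip((1,0,-1),(.009,.018,.013)):
    c=np.array([cx,cy])+u*k*.055
    L+=[(circ([*c,.072],r),(0,255,0)),(circ([*c,.062],r+.008),(0,0,255))]
for e in box(cx,cy,yaw,-.045,.045,-.0875,.0875,0,.05): L.append((e,(255,255,0)))
draw(T,L,(140,200,250,280),7,"pics/kt.png");draw(S,L,(310,245,410,335),6,"pics/ks.png")
E
python3 k.py
```

```text
(no output)
```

View pics/kt.png

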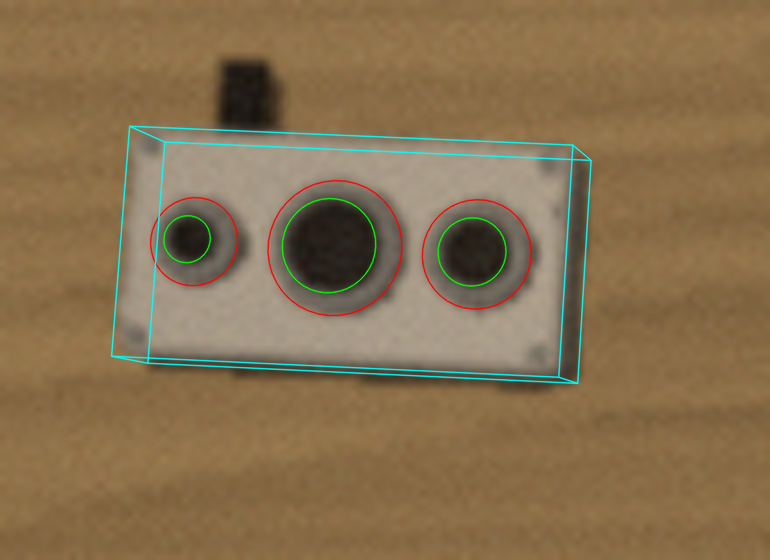

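View pics/ks.png

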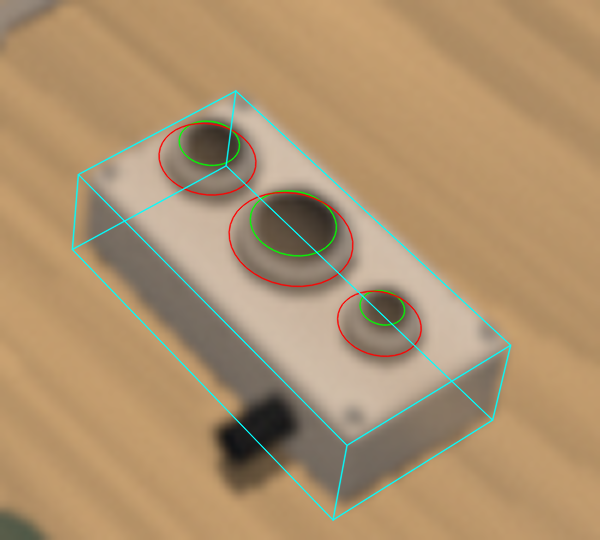

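```bash
cat > m.py <<'E'
from ov import *
import sys
T=pickle.load(open("top0.pkl","rb"));S=pickle.load(open("scene0.pkl","rb"))
px,py,my,sx,sy,syaw=[float(a) for a in sys.argv[1:7]]
y=np.radians(my);c,s=np.cos(y),np.sin(y)
ox,oy=px+.022*c,py+.022*s
a=np.radians(-20);Rz=np.array([[c,-s,0],[s,c,0],[0,0,1]]);Ry=np.array([[np.cos(a),0,np.sin(a)],[0,1,0],[-np.sin(a),0,np.cos(a)]])
L=[(circ([px,py,.15],.016,N=Rz@Ry),(0,255,0)),(circ([px,py,.15],.0015,N=Rz@Ry),(0,255,0))]
for e in box(ox,oy,y,-.055,.055,-.05,.05,.012,.132): L.append((e,(0,0,255)))
draw(T,L,(230,90,370,230),4,"pics/mt.png");draw(S,L,(130,190,300,310),4,"pics/ms.png")
L=[]
q=np.radians(syaw)
for e in box(sx,sy,q,-.035,.035,-.035,.035,0,.08): L.append((e,(0,0,255)))
for e in box(sx,sy,q,-.013,.013,-.013,.013,.08,.17): L.append((e,(0,255,0)))
draw(T,L,(360,190,440,260),7,"pics/st.png");draw(S,L,(195,130,275,210),7,"pics/ss.png")
for f in "ms":
    A=cv2.imread(f"pics/{f}t.png");B=cv2.imread(f"pics/{f}s.png")
    h=max(A.shape[0],B.shape[0]);C=np.zeros((h,A.shape[1]+B.shape[1],3),np.uint8);C[:A.shape[0],:A.shape[1]]=A;C[:B.shape[0],A.shape[1]:]=B
    k=min(1,800/C.shape[1]);cv2.imwrite(f"pics/{f}both.png",cv2.resize(C,None,fx=k,fy=k,interpolation=cv2.INTER_AREA))
E
python3 m.py .587 -.044 -19.4 .4625 -.3235 12
```

```text
(no output)
```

View pics/mt.png

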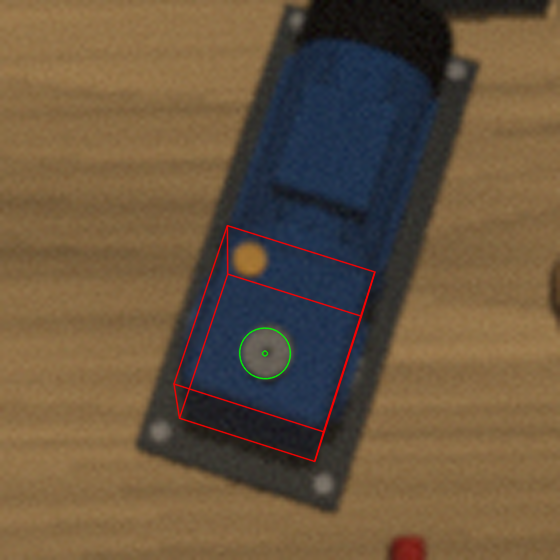

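View pics/ms.png

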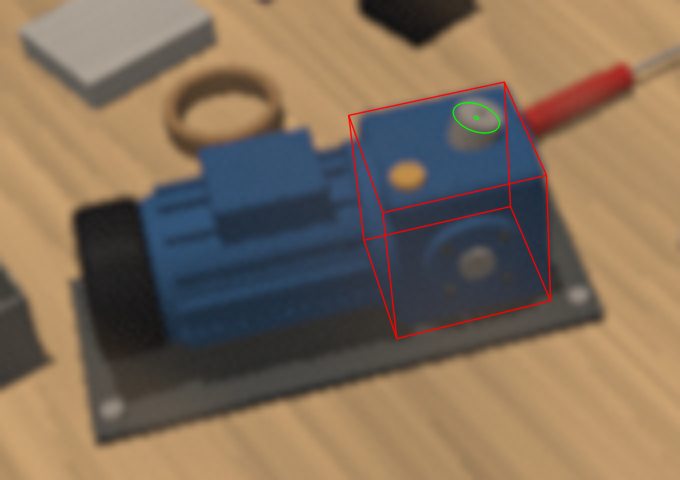

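View pics/st.png

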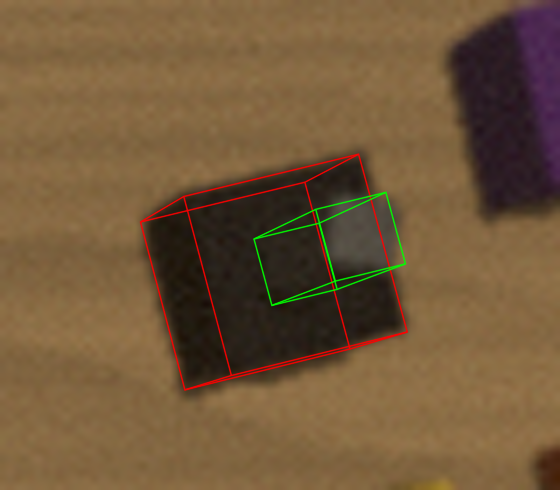

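View pics/ss.png

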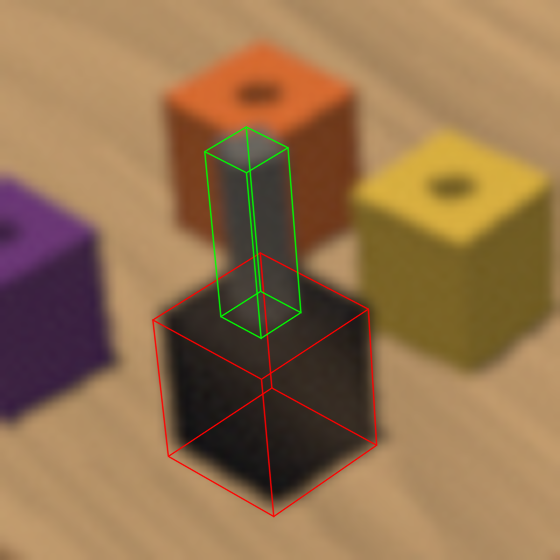

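```bash
cat > st.py <<'E'
from ov import *
import sys
T=pickle.load(open("top0.pkl","rb"));S=pickle.load(open("scene0.pkl","rb"))
sx,sy,syaw=[float(a) for a in sys.argv[1:4]]
q=np.radians(syaw);L=[]
for e in box(sx,sy,q,-.035,.035,-.035,.035,0,.08): L.append((e,(0,0,255)))
for e in box(sx,sy,q,-.013,.013,-.013,.013,.08,.17): L.append((e,(0,255,0)))
out=[]
for p,r in((T,(370,195,430,255)),(S,(205,130,265,210))):
  for l in ([],L):
    pp=dict(p);pp["img"]=(255*np.clip(p["img"]/160.,0,1)**.55).astype(np.uint8)
    draw(pp,l,r,6,"pics/x.png");out.append(cv2.imread("pics/x.png"))
for i,n in((0,"stt"),(2,"sts")): cv2.imwrite(f"pics/{n}.png",np.hstack(out[i:i+2]))
E
python3 st.py .4615 -.3235 12
```

```text
(no output)
```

View pics/stt.png

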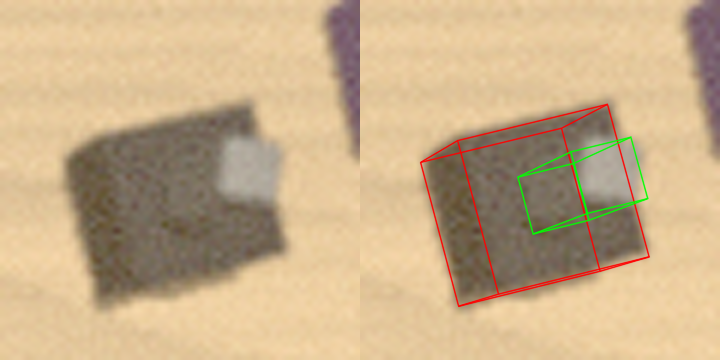

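View pics/sts.png

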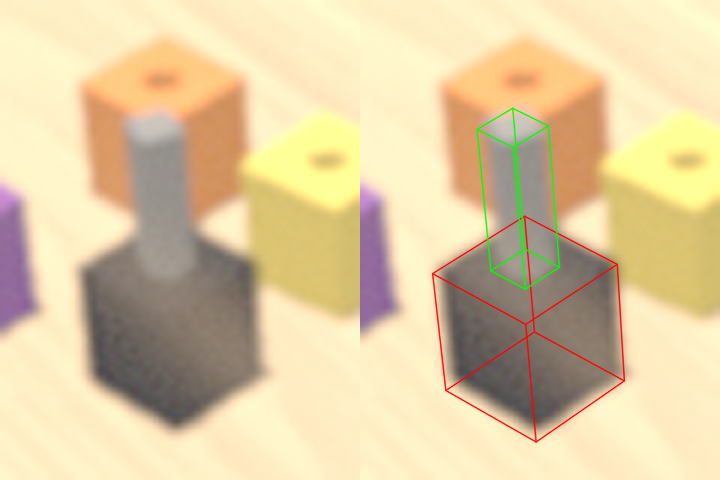

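```bash
cat > pr.py <<'E'
from ov import *
T=pickle.load(open("top0.pkl","rb"));S=pickle.load(open("scene0.pkl","rb"))
for p,r,n,s in((T,(400,210,424,234),"pt",10),(S,(218,142,246,184),"ps",9)):
  row=[]
  for yaw in (None,-12,-30):
    L=[] if yaw is None else [(e,(0,255,0)) for e in box(.463,-.3235,np.radians(yaw),-.013,.013,-.013,.013,.08,.17)]
    pp=dict(p);pp["img"]=(255*np.clip(p["img"]/130.,0,1)**.7).astype(np.uint8)
    draw(pp,L,r,s,"pics/x.png");row.append(cv2.imread("pics/x.png"))
  cv2.imwrite(f"pics/{n}.png",np.hstack(row))
E
python3 pr.py
```

```text
(no output)
```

View pics/pt.png

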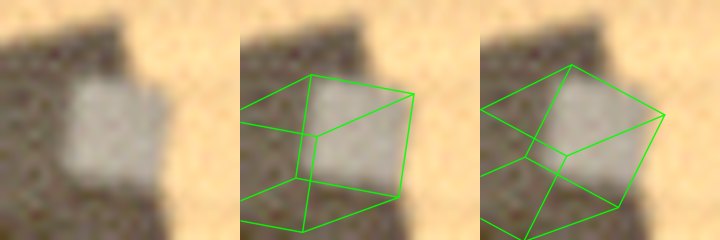

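View pics/ps.png

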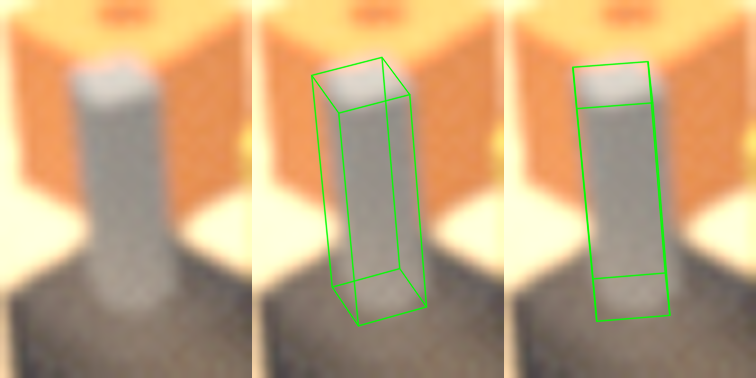

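Emit:
servo_tool(
  increments=[
    [-0.35, 0.9, 0, 0],
    [-0.8, 2.1, 0, 0],
    [-1.35, 3.6, 0, 0],
    [-1.9, 5.1, 0, 0],
    [-2.45, 6.6, 0, 0],
    [-3.0, 8.1, 0, 0],
    [-3.55, 9.6, 0, 0],
    [-4.1, 11.0, 0, 0],
    [-4.6, 12.3, 0, 0],
    [-4.9, 13.2, 0, 0],
  ],
  grip=1,
)

```text
time_s: 1.73
tool_pos: [0.4339, 0.3224, 0.2503]
ee_rot: [180.0, 0.0, 74.5]
contact_force: [-0.2, 0.8, -0.6]
grip_width: 0.0003
```

Emit:
servo_tool(
  increments=[
    [-0.25, 0.6, 0.6, 0],
    [-0.45, 1.1, 1.6, 0],
    [-0.52, 1.4, 2.8, 0],
    [-0.52, 1.4, 4.0, 0],
    [-0.52, 1.4, 4.8, 0],
    [-0.52, 1.4, 5.2, 0],
    [-0.52, 1.4, 5.2, 0],
    [-0.52, 1.4, 5.2, 0],
  ],
)

```text
time_s: 2.4
tool_pos: [0.4623, 0.3029, 0.121]
ee_rot: [180.0, -0.0, 74.6]
contact_force: [0.4, 0.5, 0.1]
grip_width: -0.0001
```

```bash
cat > goal.py <<'E'
import numpy as np
from scipy.spatial.transform import Rotation as Ro
def to(arm,tgt):
    o=arm.observe();R=Ro.from_euler("xyz",o["ee_rot"],degrees=True).as_matrix()
    print("pos",o["tool_pos"].round(4),"rot",o["ee_rot"].round(2),"t",round(o["time_s"],2),"F",o["contact_force"].round(2),"w",round(o["grip_width"],4),"J",o["joint_pos"].round(1))
    print("units",(R.T@(np.array(tgt)-o["tool_pos"])/.025).round(3))
E
python3 -c "
from bench import arm
from goal import to
to(arm,[.4618,.3024,.091])"
```

```text
pos [0.4623 0.3029 0.121 ] rot [ 1.7997e+02 -3.0000e-02  7.4610e+01] t 2.4 F [0.44 0.48 0.09] w -0.0001 J [ 21.   29.3  85.1   0.   65.5 -53.6]
units [-0.026 -0.015  1.2  ]
```

```bash
python3 - <<'E'
from bench import arm
import cv2,numpy as np
o=[]
for n,(x0,y0) in(("scene",(300,200)),("top",(100,170))):
    p=arm.get_image(n);o.append(cv2.resize(p["img"][y0:y0+130,x0:x0+130,::-1],None,fx=3,fy=3,interpolation=cv2.INTER_CUBIC))
cv2.imwrite("pics/k1.png",np.hstack(o))
E
```

```text
(no output)
```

View pics/k1.png

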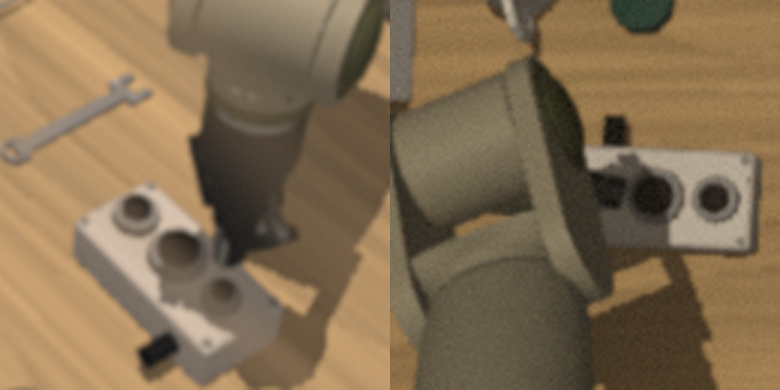

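Emit:
servo_tool(
  increments=[
    [0, 0, 0.5, 0],
    [0, 0, 0.95, 0],
    [0, 0, 1.15, 0],
    [0, 0, 1.25, 0],
    [0, 0, 1.32, 0],
    [0, 0, 1.38, 0],
    [0, 0, 1.4, 0],
    [0, 0, 1.4, 0],
  ],
)

```text
time_s: 3.17
tool_pos: [0.4621, 0.3028, 0.0858]
ee_rot: [180.0, -0.0, 74.6]
contact_force: [-1.9, 0.3, 3.3]
grip_width: -0.0005
```

Emit:
servo_tool(
  increments=[
    [0, 0, 0.02, 0],
    [0, 0, 0.035, 0],
    [0, 0, 0.035, 0],
    [0, 0, 0.035, 0],
  ],
)

```text
time_s: 3.5
tool_pos: [0.4621, 0.3028, 0.085]
ee_rot: [180.0, -0.0, 74.6]
contact_force: [-3.3, 0.2, 6.5]
grip_width: 0.0001
```

Emit:
servo_tool(
  increments=[
    [0, 0, -0.5, 0],
    [0, 0, -1.3, 0],
    [-0.5, 0.1, -1.5, 0],
    [-1.3, 0.25, -1.5, 0],
    [-1.9, 0.38, -1.5, 0],
    [-2.17, 0.44, -1.5, 0],
    [-2.17, 0.44, -1.4, 0],
    [-2.17, 0.44, -0.8, 0],
    [-2.17, 0.44, -0.4, 0],
    [-2.17, 0.44, -0.4, 0],
  ],
)

```text
time_s: 4.33
tool_pos: [0.4573, 0.2474, 0.0924]
ee_rot: [-179.8, 0.1, 74.6]
contact_force: [-0.7, -0.6, -0.3]
grip_width: -0.0001
```

Emit:
servo_tool(
  increments=[
    [0, 0, 0.12, 0],
    [0, 0, 0.22, 0],
    [0, 0, 0.3, 0],
    [0, 0, 0.36, 0],
    [0, 0, 0.4, 0],
    [0, 0, 0.4, 0],
    [0, 0, 0.4, 0],
  ],
)

```text
time_s: 4.92
tool_pos: [0.4584, 0.2477, 0.085]
ee_rot: [179.9, -0.1, 74.6]
contact_force: [-1.5, 1.8, 4.9]
grip_width: 0.0001
```

Emit:
servo_tool(
  increments=[
    [0, 0, -0.5, 0],
    [0, 0, -1.4, 0],
    [-0.4, 0.1, -2.6, 0],
    [-1.2, 0.35, -3.9, 0],
    [-2.2, 0.65, -5.2, 0],
    [-3.4, 1.0, -6.4, 0],
    [-4.7, 1.35, -7.2, 0],
    [-6.0, 1.7, -7.4, 0],
    [-7.4, 2.1, -7.4, 0],
    [-8.8, 2.5, -7.4, 0],
  ],
)

```text
time_s: 5.75
tool_pos: [0.4597, 0.0172, 0.2702]
ee_rot: [179.9, 0.0, 74.6]
contact_force: [0.9, 0.5, 0.2]
grip_width: 0.0003
```

Emit:
servo_tool(
  increments=[
    [-1.4, 0.4, 0, 0],
    [-2.8, 0.8, 0, 0],
    [-4.2, 1.2, 0, 0],
    [-5.6, 1.6, 0, 0],
    [-7.0, 2.0, 0, 0],
    [-8.4, 2.4, 0, 0],
    [-9.8, 2.8, 0, 0],
    [-11.0, 3.15, 0, 0],
    [-12.0, 3.5, 0, 0],
    [-12.6, 3.65, 0, 0],
  ],
  grip=0,
)

```text
time_s: 6.58
tool_pos: [0.464, -0.3119, 0.269]
ee_rot: [-180.0, 0.0, 74.5]
contact_force: [0.1, 0.5, -0.8]
grip_width: 0.0856
```

```bash
python3 - <<'E'
from bench import arm
from goal import to
import cv2,numpy as np
to(arm,[.463,-.3235,.20])
o=[]
for n,(x0,y0) in(("scene",(170,90)),("top",(340,150))):
    p=arm.get_image(n);o.append(cv2.resize(p["img"][y0:y0+130,x0:x0+130,::-1],None,fx=3,fy=3,interpolation=cv2.INTER_CUBIC))
cv2.imwrite("pics/p1.png",np.hstack(o))
E
```

```text
pos [ 0.464  -0.3119  0.269 ] rot [-1.7999e+02  2.0000e-02  7.4480e+01] t 6.58 F [ 0.05  0.54 -0.82] w 0.0856 J [ -46.    22.    70.9   -0.    87.1 -120.5]
units [-0.457  0.085  2.759]
```

View pics/p1.png

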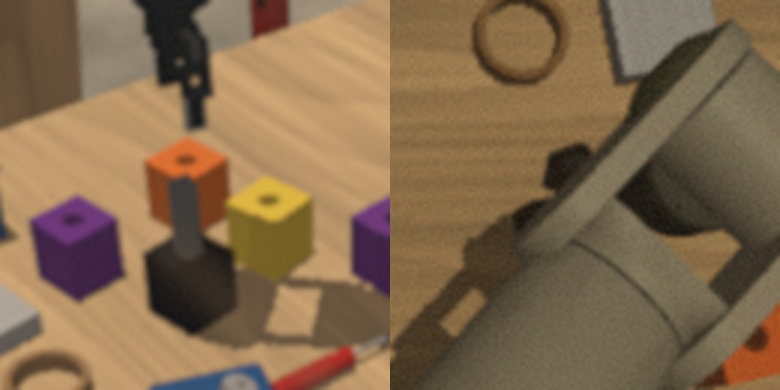

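Emit:
servo_tool(
  increments=[
    [-0.2, 0.05, 0.3, 0],
    [-0.4, 0.08, 0.9, 0],
    [-0.46, 0.08, 1.7, 0],
    [-0.46, 0.08, 2.6, 0],
    [-0.46, 0.08, 3.4, 0],
    [-0.46, 0.08, 4.1, 0],
    [-0.46, 0.08, 4.7, 0],
    [-0.46, 0.08, 5.05, 0],
    [-0.46, 0.08, 5.16, 0],
    [-0.46, 0.08, 5.16, 0],
  ],
)

```text
time_s: 7.52
tool_pos: [0.4633, -0.32, 0.1403]
ee_rot: [-180.0, -0.0, 74.6]
contact_force: [0.4, 0.4, -0.4]
grip_width: 0.0855
```

```bash
python3 - <<'E'
from bench import arm
from goal import to
import cv2,numpy as np
to(arm,[.463,-.3235,.14])
o=[]
for n,(x0,y0) in(("scene",(190,110)),("top",(340,150))):
    p=arm.get_image(n);o.append(cv2.resize(p["img"][y0:y0+100,x0:x0+100,::-1],None,fx=4,fy=4,interpolation=cv2.INTER_CUBIC))
cv2.imwrite("pics/p2.png",np.hstack(o))
E
```

```text
pos [ 0.4633 -0.32    0.1403] rot [-1.7997e+02 -2.0000e-02  7.4650e+01] t 7.52 F [ 0.36  0.41 -0.37] w 0.0855 J [ -46.7   28.9   82.     0.    69.1 -121.3]
units [-0.137  0.026  0.011]
```

View pics/p2.png

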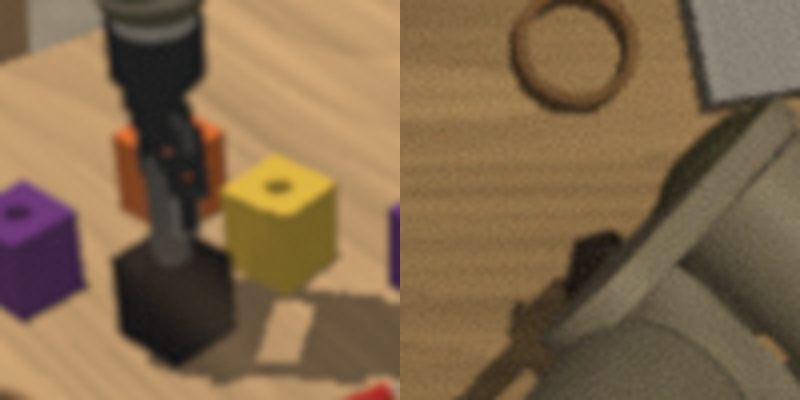

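Emit:
servo_tool(
  increments=[
    [-0.08, 0, 0, 0],
    [-0.12, 0, 0, 0],
    [-0.12, 0, 0, 0],
  ],
)

```text
time_s: 7.87
tool_pos: [0.4625, -0.3241, 0.141]
ee_rot: [179.9, 0.0, 74.6]
contact_force: [0.1, 0.2, -0.7]
grip_width: 0.0855
```

Emit:
servo_tool(
  increments=[
    [0, 0, 0, 0],
    [0, 0, 0, 0],
    [0, 0, 0, 0],
    [0, 0, 0, 0],
    [0, 0, 0, 0],
    [0, 0, 0, 0],
    [0, 0, 0, 0],
    [0, 0, 0, 0],
    [0, 0, 0, 0],
    [0, 0, 0, 0],
  ],
  grip=1,
)

```text
time_s: 8.7
tool_pos: [0.4624, -0.3237, 0.1405]
ee_rot: [180.0, 0.0, 74.6]
contact_force: [-0.3, -0.5, 2.5]
grip_width: 0.0253
```

Emit:
servo_tool(
  increments=[
    [0, 0, -0.2, 0],
    [0, 0, -0.5, 0],
    [0, 0, -0.85, 0],
    [0, 0, -1.2, 0],
    [0, 0, -1.42, 0],
    [0, 0, -1.5, 0],
    [0, 0, -1.5, 0],
  ],
)

```text
time_s: 9.28
tool_pos: [0.4625, -0.3238, 0.1787]
ee_rot: [179.9, 0.0, 74.6]
contact_force: [-0.0, 1.0, -1.9]
grip_width: 0.0252
```

```bash
cat > look.py <<'E'
import sys
from bench import arm
from goal import to
import cv2,numpy as np,pickle
def look(fn,a,b,w=100,s=4):
    o=[]
    for n,(x0,y0) in(("scene",a),("top",b)):
        p=arm.get_image(n);pickle.dump(p,open(n+"L.pkl","wb"));o.append(cv2.resize((255*np.clip(p["img"][y0:y0+w,x0:x0+w,::-1]/180.,0,1)**.7).astype(np.uint8),None,fx=s,fy=s,interpolation=cv2.INTER_CUBIC))
    cv2.imwrite(fn,np.hstack(o))
E
python3 - <<'E'
from look import *
to(arm,[.463,-.3235,.14]); look("pics/p3.png",(190,110),(340,150))
E
```

```text
pos [ 0.4625 -0.3238  0.1787] rot [1.7994e+02 4.0000e-02 7.4600e+01] t 9.28 F [-0.02  0.96 -1.89] w 0.0252 J [ -47.    26.7   78.8    0.    74.5 -121.6]
units [0.018 0.013 1.547]
```

View pics/p3.png

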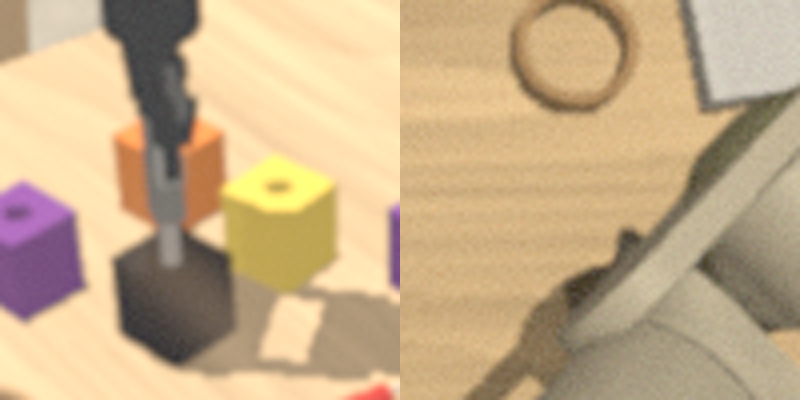

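Emit:
servo_tool(
  increments=[
    [0, -0.08, 0, 0],
    [0, -0.16, 0, 0],
    [0, -0.24, 0, 0],
    [0, -0.32, 0, 0],
    [0, -0.4, 0, 0],
    [0, -0.4, 0, 0],
  ],
)

```text
time_s: 9.88
tool_pos: [0.4534, -0.3213, 0.178]
ee_rot: [179.8, 0.0, 74.6]
contact_force: [5.4, -1.2, -4.5]
grip_width: 0.0253
```

Emit:
servo_tool(
  increments=[
    [0, -0.08, 0, 0],
    [0, -0.16, 0, 0],
    [0, -0.24, 0, 0],
    [0, -0.32, 0, 0],
    [0, -0.4, 0, 0],
    [0, -0.48, 0, 0],
    [0, -0.48, 0, 0],
  ],
)

```text
time_s: 10.47
tool_pos: [0.4418, -0.3182, 0.1782]
ee_rot: [179.8, 0.0, 74.6]
contact_force: [6.0, -1.7, -3.1]
grip_width: 0.0255
```

```bash
python3 - <<'E'
from look import *
to(arm,[.463,-.3235,.14]); look("pics/p4.png",(190,110),(340,150))
E
```

```text
pos [ 0.4418 -0.3182  0.1782] rot [1.7983e+02 4.0000e-02 7.4590e+01] t 10.47 F [ 6.02 -1.72 -3.13] w 0.0255 J [-4.830e+01  2.480e+01  8.210e+01  1.000e-01  7.290e+01 -1.229e+02]
units [0.023 0.868 1.532]
```

View pics/p4.png

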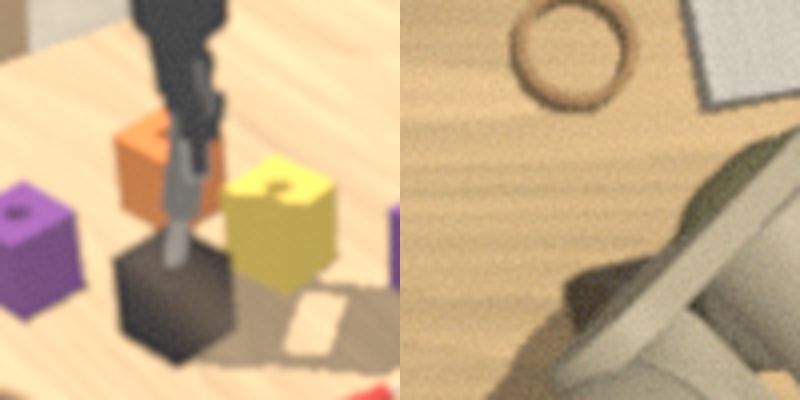

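Emit:
servo_tool(
  increments=[
    [0, -0.08, 0.02, 0],
    [0, -0.16, 0.04, 0],
    [0, -0.24, 0.06, 0],
    [0, -0.32, 0.08, 0],
    [0, -0.4, 0.08, 0],
    [0, -0.48, 0.08, 0],
    [0, -0.56, 0.08, 0],
    [0, -0.64, 0.08, 0],
    [0, -0.68, 0.08, 0],
    [0, -0.68, 0.08, 0],
  ],
)

```text
time_s: 11.4
tool_pos: [0.4256, -0.3139, 0.1764]
ee_rot: [179.8, 0.1, 74.6]
contact_force: [4.4, -1.6, -1.8]
grip_width: 0.0254
```

```bash
python3 - <<'E'
from look import *
to(arm,[.463,-.3235,.14]); look("pics/p5.png",(190,110),(340,150))
E
```

```text
pos [ 0.4256 -0.3139  0.1764] rot [1.798e+02 6.000e-02 7.458e+01] t 11.4 F [ 4.41 -1.61 -1.84] w 0.0254 J [-4.930e+01  2.350e+01  8.480e+01  1.000e-01  7.150e+01 -1.239e+02]
units [0.029 1.539 1.463]
```

View pics/p5.png

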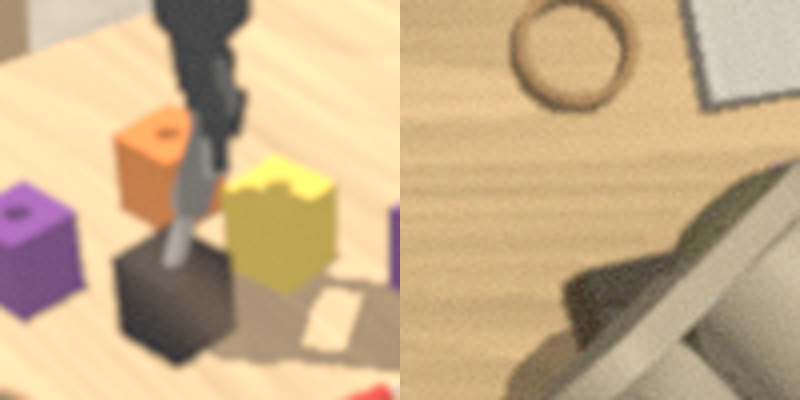

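Emit:
servo_tool(
  increments=[
    [0, -0.03, -0.2, 0],
    [0, -0.13, -0.5, 0],
    [0, -0.27, -0.9, 0],
    [0, -0.42, -1.4, 0],
    [0, -0.42, -2.0, 0],
    [0, -0.42, -2.7, 0],
    [0, -0.42, -3.4, 0],
    [0, -0.42, -3.9, 0],
    [0, -0.42, -4.0, 0],
    [0, -0.42, -4.0, 0],
  ],
)

```text
time_s: 12.33
tool_pos: [0.4143, -0.3104, 0.2766]
ee_rot: [180.0, 0.0, 74.6]
contact_force: [-0.2, -1.0, -2.8]
grip_width: 0.0254
```

```bash
python3 - <<'E'
from look import *
to(arm,[.463,-.3235,.14]); look("pics/p6.png",(190,70),(340,150))
E
```

```text
pos [ 0.4143 -0.3104  0.2766] rot [1.7997e+02 4.0000e-02 7.4590e+01] t 12.33 F [-0.17 -0.99 -2.81] w 0.0254 J [ -50.    17.5   76.5   -0.    85.9 -124.5]
units [0.018 2.013 5.463]
```

View pics/p6.png

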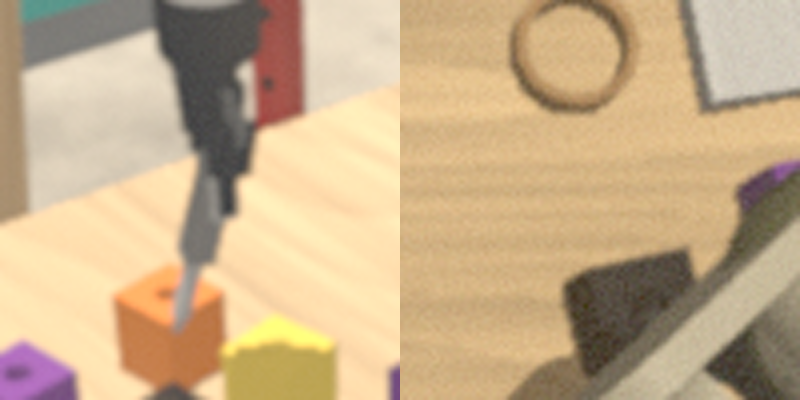

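```bash
cat > tilt.py <<'E'
from ov import *
import sys
from scipy.spatial.transform import Rotation as Ro
def model(pos,rot,th,off=.0605):
    R=Ro.from_euler("xyz",rot,degrees=True).as_matrix()
    th=np.radians(th); u=np.cos(th)*(-R[:,2])+np.sin(th)*(-R[:,1]); x=R[:,0]; v=np.cross(u,x)
    O=np.array(pos)-off*u; N=np.c_[x,v,u]
    L=[]
    g=lambda a,b,c:O+N@np.array([a,b,c])
    for z in(0,.09): L.append([g(a*.013,b*.013,z) for a,b in((1,1),(1,-1),(-1,-1),(-1,1),(1,1))])
    for a in(1,-1):
        for b in(1,-1): L.append([g(a*.013,b*.013,0),g(a*.013,b*.013,.09)])
    for z,r in((0,.008),(-.05,.008),(-.05,.004),(-.06,.004)): L.append(circ(O+u*z,r,N=N))
    L.append([O+u*0,O-u*.064])
    return L,O-u*.064,u
if __name__=="__main__":
    fn,pos,rot,roi,s=sys.argv[1],eval(sys.argv[2]),eval(sys.argv[3]),eval(sys.argv[4]),float(sys.argv[5])
    n=sys.argv[7] if len(sys.argv)>7 else "scene"
    p=pickle.load(open(n+"L.pkl","rb"));row=[]
    for th in (None,*eval(sys.argv[6])):
        L=[] if th is None else [(np.array(c),(0,255,0)) for c in model(pos,rot,th)[0]]
        draw(p,L,roi,s,"pics/x.png");row.append(cv2.imread("pics/x.png"))
    im=np.hstack(row);k=min(1,800/im.shape[1]);cv2.imwrite(fn,cv2.resize(im,None,fx=k,fy=k,interpolation=cv2.INTER_AREA) if k<1 else im)
E
python3 tilt.py pics/t1.png "[.4143,-.3104,.2766]" "[180,0,74.6]" "(222,95,262,160)" 5 "(16,20,24)"
```

```text
(no output)
```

View pics/t1.png

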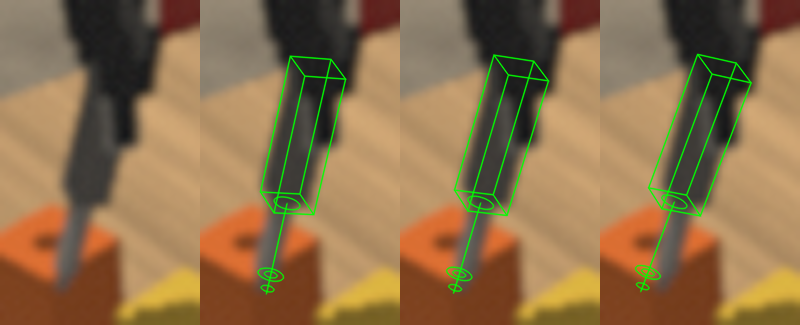

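```bash
python3 tilt.py pics/t2.png "[.4143,-.3104,.2766]" "[180,0,74.6]" "(226,105,254,158)" 9 "(15,18)"
```

```text
(no output)
```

View pics/t2.png

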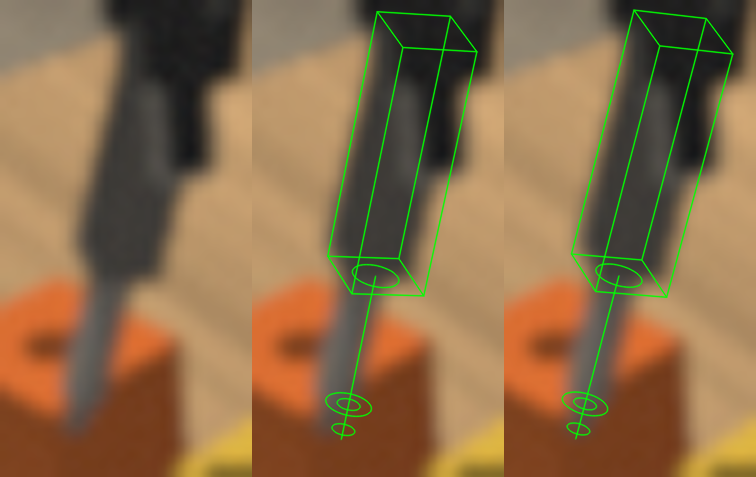

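Emit:
servo_tool(
  increments=[
    [0.3, 0, -0.6, 0],
    [1.0, 0.1, -1.3, 0],
    [2.1, 0.3, -1.74, 0.1],
    [3.4, 0.5, -1.74, 0.2],
    [4.7, 0.7, -1.74, 0.3],
    [6.0, 0.9, -1.74, 0.4],
    [7.3, 1.15, -1.74, 0.5],
    [8.6, 1.4, -1.74, 0.6],
    [9.8, 1.6, -1.74, 0.67],
    [10.7, 1.75, -1.74, 0.67],
  ],
)

```text
time_s: 13.27
tool_pos: [0.5282, -0.0619, 0.3183]
ee_rot: [-179.9, -0.0, 70.6]
contact_force: [0.6, -0.4, -1.7]
grip_width: 0.0253
```

Emit:
servo_tool(
  increments=[
    [0.6, 0.1, 0, 0],
    [1.1, 0.15, 0, 0],
    [1.4, 0.18, 0, 0],
    [1.4, 0.18, 0, 0],
    [1.4, 0.18, 0, 0],
  ],
)

```text
time_s: 13.68
tool_pos: [0.5436, -0.0331, 0.319]
ee_rot: [-180.0, 0.0, 70.6]
contact_force: [0.8, -0.3, -1.6]
grip_width: 0.0252
```

```bash
python3 - <<'E'
from look import *
to(arm,[.543,-.0286,.297]); look("pics/p7.png",(200,130),(240,120))
E
```

```text
pos [ 0.5436 -0.0331  0.319 ] rot [-1.7995e+02  2.0000e-02  7.0570e+01] t 13.68 F [ 0.8  -0.27 -1.65] w 0.0252 J [-15.9  19.   67.3  -0.   93.7 -86.5]
units [ 0.163 -0.082  0.882]
```

View pics/p7.png

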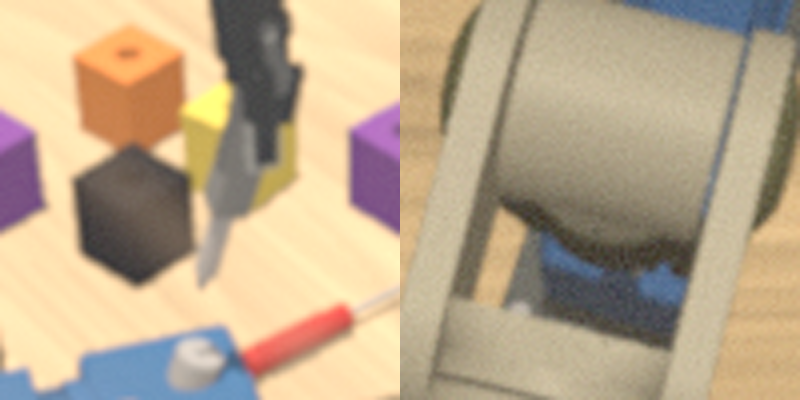

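Emit:
servo_tool(
  increments=[
    [0.08, -0.02, 0.2, 0],
    [0.16, 0.0, 0.6, 0],
    [0.16, 0.06, 1.0, 0],
    [0.16, 0.14, 1.35, 0],
    [0.16, 0.17, 1.5, 0],
    [0.16, 0.17, 1.5, 0],
    [0.16, 0.17, 1.5, 0],
  ],
)

```text
time_s: 14.37
tool_pos: [0.5492, -0.0305, 0.2817]
ee_rot: [-180.0, 0.0, 70.6]
contact_force: [0.4, -0.2, -2.2]
grip_width: 0.0253
```

```bash
cat > chk.py <<'E'
from look import *
from tilt import model
from ov import *
import sys
th=float(sys.argv[1]);fn=sys.argv[2]
o=arm.observe(); to(arm,[.5532,-.0322,.2636])
p=arm.get_image("scene");pickle.dump(p,open("sceneL.pkl","wb"))
L,tip,u=model(o["tool_pos"],o["ee_rot"],th); print("tip",tip.round(4),"u",u.round(3))
y=np.radians(-19.4);c,s=np.cos(y),np.sin(y);a=np.radians(-20)
N=np.array([[c,-s,0],[s,c,0],[0,0,1]])@np.array([[np.cos(a),0,np.sin(a)],[0,1,0],[-np.sin(a),0,np.cos(a)]])
P=circ([.588,-.0445,.15],.016,N=N)
C=[(np.array(l),(0,255,0)) for l in L]+[(P,(0,0,255))]
r=(226,165,270,232);row=[]
for l in([],C): draw(p,l,r,8.5,"pics/x.png");row.append(cv2.imread("pics/x.png"))
cv2.imwrite(fn,np.hstack(row))
E
python3 chk.py 18 pics/c1.png
```

```text
pos [ 0.5492 -0.0305  0.2817] rot [-179.98    0.     70.57] t 14.37 F [ 0.38 -0.17 -2.25] w 0.0253 J [-15.5  20.7  70.9   0.   88.5 -86.1]
units [-0.011  0.175  0.726]
tip [ 0.5854 -0.0433  0.1633] u [-0.291  0.103  0.951]
```

View pics/c1.png

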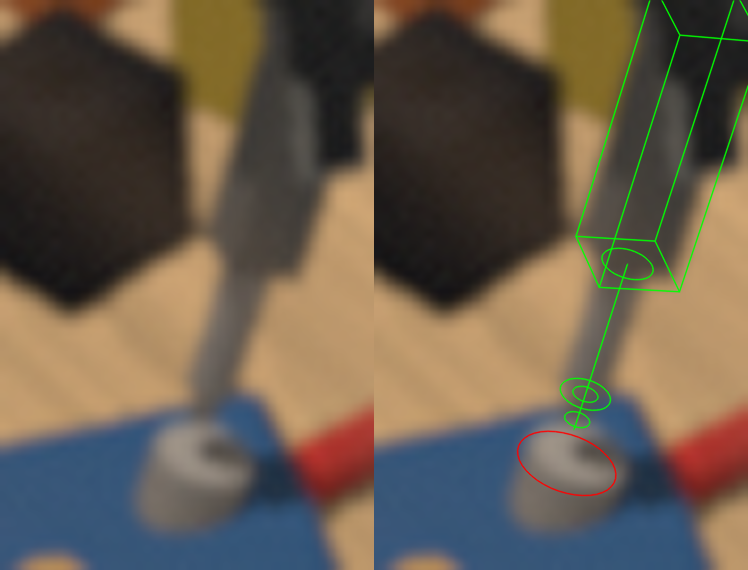

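```bash
cat > fit.py <<'E'
from ov import *
from tilt import model
from bench import arm
import sys
p=pickle.load(open("sceneL.pkl","rb")); o=arm.observe()
for th in (10,12,14,16,18,20,22):
    L,tip,u=model(o["tool_pos"],o["ee_rot"],th)
    O=tip+.064*u
    q=proj(p,[O+.03*u,O,O-.05*u,tip]); d=q[0]-q[2]
    # silhouettes of nose
    print(th,"axis slope dx/dy",round(d[0]/d[1],3),"O",q[1].round(1),"noseend",q[2].round(1),"tip",q[3].round(1))
g=cv2.GaussianBlur(p["img"].astype(np.float32),(3,3),0)
for r in range(178,218,2):
    print(r,[int(v) for v in g[r,238:270].sum(1)/3], end="\n")
E
python3 fit.py
```

```text
10 axis slope dx/dy -0.166 O [258.4 195.4] noseend [255.8 210.7] tip [255.2 214.8]
12 axis slope dx/dy -0.205 O [257.6 195.5] noseend [254.5 210.8] tip [253.6 214.9]
14 axis slope dx/dy -0.245 O [256.8 195.5] noseend [253.1 210.8] tip [252. 215.]
16 axis slope dx/dy -0.284 O [256.1 195.5] noseend [251.7 210.8] tip [250.5 215. ]
18 axis slope dx/dy -0.324 O [255.3 195.4] noseend [250.3 210.8] tip [249. 215.]
20 axis slope dx/dy -0.364 O [254.5 195.4] noseend [249.  210.7] tip [247.4 214.9]
22 axis slope dx/dy -0.404 O [253.8 195.3] noseend [247.6 210.6] tip [245.9 214.7]
178 [44, 42, 40, 38, 36, 34, 32, 31, 39, 62, 92, 115, 121, 115, 104, 91, 77, 65, 59, 59, 60, 64, 70, 72, 63, 46, 33, 29, 33, 46, 72, 103]
180 [42, 41, 40, 40, 38, 37, 35, 35, 42, 67, 103, 132, 144, 142, 128, 104, 78, 63, 59, 59, 61, 65, 72, 75, 67, 48, 34, 29, 31, 46, 79, 118]
182 [43, 42, 42, 41, 40, 39, 38, 37, 43, 65, 101, 131, 144, 141, 123, 95, 71, 61, 59, 60, 61, 65, 72, 77, 69, 51, 35, 30, 32, 45, 75, 114]
184 [43, 43, 43, 43, 43, 42, 41, 40, 45, 65, 98, 128, 140, 131, 108, 83, 67, 61, 61, 61, 61, 63, 69, 75, 7
[... 1788 characters left out ...]
140, 152, 154, 152, 149, 147, 146, 145, 144, 144, 144, 145, 146, 148, 149]
210 [150, 151, 152, 153, 153, 153, 151, 149, 143, 133, 119, 105, 95, 90, 90, 99, 115, 131, 142, 149, 152, 151, 149, 148, 147, 147, 146, 145, 145, 145, 146, 146]
212 [151, 149, 146, 144, 144, 141, 138, 134, 129, 121, 109, 96, 89, 86, 86, 89, 93, 99, 109, 125, 141, 151, 152, 151, 150, 149, 148, 147, 144, 140, 135, 128]
214 [127, 122, 115, 110, 106, 104, 106, 110, 115, 116, 112, 107, 103, 100, 96, 91, 88, 86, 89, 100, 120, 139, 150, 152, 148, 142, 135, 129, 122, 114, 107, 101]
216 [91, 89, 88, 87, 90, 98, 113, 129, 138, 140, 135, 125, 113, 104, 97, 92, 88, 86, 84, 87, 97, 114, 127, 130, 124, 114, 104, 98, 94, 92, 90, 90]
```

```bash
cat > pad.py <<'E'
from ov import *
T=pickle.load(open("top0.pkl","rb"));S=pickle.load(open("scene0.pkl","rb"))
y=np.radians(-19.4);c,s=np.cos(y),np.sin(y);a=np.radians(-20)
N=np.array([[c,-s,0],[s,c,0],[0,0,1]])@np.array([[np.cos(a),0,np.sin(a)],[0,1,0],[-np.sin(a),0,np.cos(a)]])
rows=[]
for P in (None,(.588,-.0445),(.583,-.047)):
    L=[] if P is None else [(circ([*P,.15],.016,N=N),(0,0,255)),(circ([*P,.15],.002,N=N),(0,0,255))]
    draw(S,L,(236,205,264,235),9,"pics/x.png");A=cv2.imread("pics/x.png")
    draw(T,L,(283,163,311,193),9,"pics/x.png");rows.append(np.vstack([A,cv2.imread("pics/x.png")]))
cv2.imwrite("pics/pad.png",np.hstack(rows))
E
python3 pad.py
```

```text
(no output)
```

View pics/pad.png

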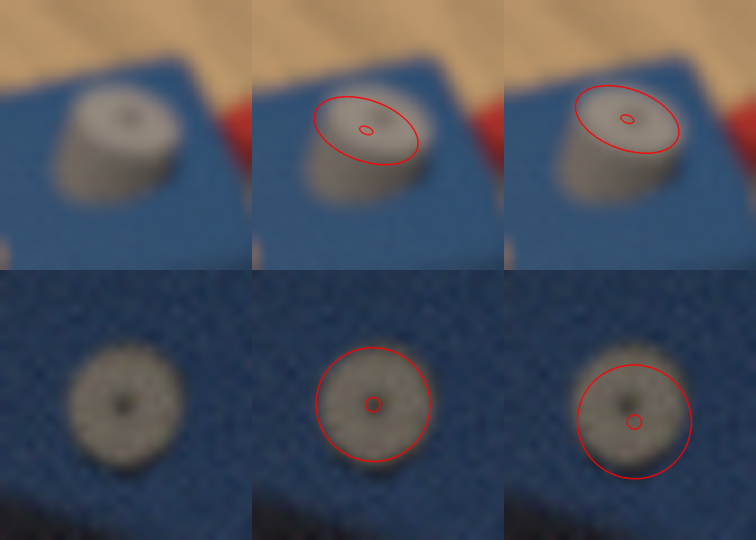

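Emit:
servo_tool(
  increments=[
    [0, 0, 0.1, 0],
    [0, 0, 0.2, 0],
    [0, 0, 0.3, 0],
    [0, 0, 0.38, 0],
    [0, 0, 0.38, 0],
  ],
)

```text
time_s: 14.83
tool_pos: [0.5489, -0.0303, 0.272]
ee_rot: [-180.0, 0.0, 70.6]
contact_force: [-0.3, -0.2, -1.9]
grip_width: 0.0253
```

```bash
sed -i 's/\.588,-\.0445/.586,-.0435/' chk.py; python3 chk.py 18 pics/c2.png
```

```text
pos [ 0.5489 -0.0303  0.272 ] rot [-179.95    0.     70.58] t 14.83 F [-0.26 -0.17 -1.91] w 0.0253 J [-15.5  21.   72.    0.   87.1 -86.1]
units [-0.013  0.186  0.334]
tip [ 0.5851 -0.0431  0.1535] u [-0.291  0.103  0.951]
```

View pics/c2.png

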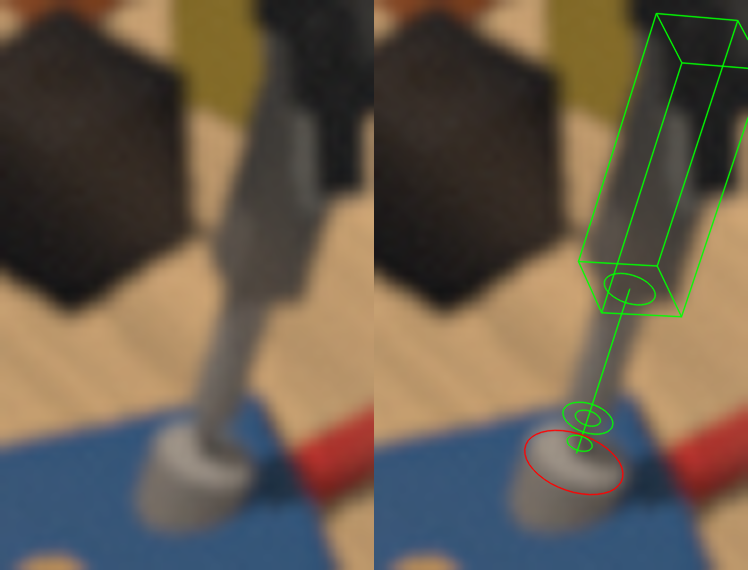

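Emit:
servo_tool(
  increments=[
    [0, 0.02, 0.06, 0],
    [0, 0.04, 0.12, 0],
    [0, 0.06, 0.18, 0],
    [0, 0.075, 0.228, 0],
    [0, 0.075, 0.228, 0],
    [0, 0.075, 0.228, 0],
  ],
)

```text
time_s: 15.38
tool_pos: [0.5509, -0.031, 0.2669]
ee_rot: [180.0, -0.0, 70.6]
contact_force: [-1.4, 0.4, 0.4]
grip_width: 0.0253
```

Emit:
servo_tool(
  increments=[
    [0, 0.01, 0.03, 0],
    [0, 0.02, 0.06, 0],
    [0, 0.03, 0.095, 0],
    [0, 0.03, 0.095, 0],
    [0, 0.03, 0.095, 0],
    [0, 0.03, 0.095, 0],
  ],
)

```text
time_s: 15.88
tool_pos: [0.5516, -0.0313, 0.2645]
ee_rot: [180.0, -0.0, 70.6]
contact_force: [-0.7, -0.0, 2.4]
grip_width: 0.0252
```

```bash
python3 chk.py 18 pics/c3.png; python3 -c "
from bench import arm
import numpy as np
print(np.mean([arm.observe()['contact_force'] for _ in range(3)],0))"
```

```text
pos [ 0.5516 -0.0313  0.2645] rot [179.99  -0.    70.58] t 15.88 F [-0.7  -0.03  2.36] w 0.0252 J [-15.5  21.5  72.4   0.   86.1 -86.1]
units [-0.014  0.072  0.035]
tip [ 0.5879 -0.0441  0.1461] u [-0.292  0.103  0.951]
[-1.67487368 -0.41828024  1.08015804]
```

View pics/c3.png

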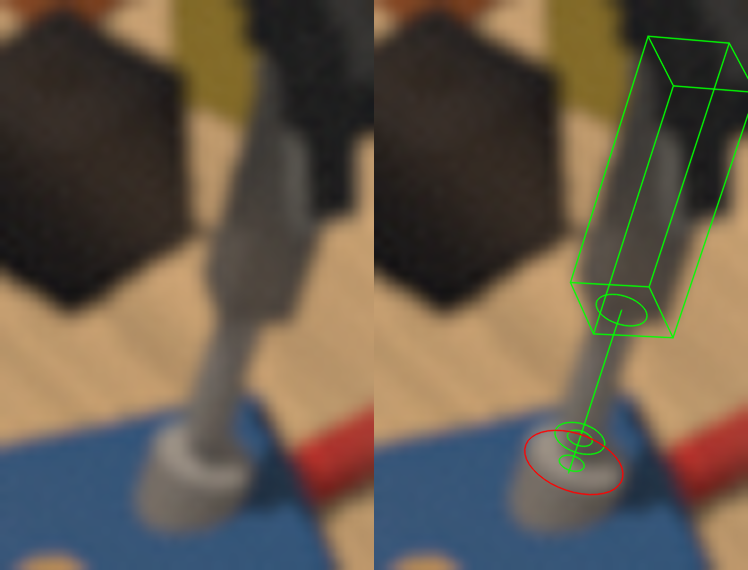

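Emit:
servo_tool(
  increments=[
    [0, 0.006, 0.02, 0],
    [0, 0.012, 0.035, 0],
    [0, 0.012, 0.035, 0],
    [0, 0.012, 0.035, 0],
    [0, 0.012, 0.035, 0],
    [0, 0.012, 0.035, 0],
    [0, 0.012, 0.035, 0],
  ],
)

```text
time_s: 16.52
tool_pos: [0.5519, -0.0314, 0.2635]
ee_rot: [180.0, 0.0, 70.6]
contact_force: [-1.9, 0.8, 1.5]
grip_width: 0.0252
```

```bash
python3 - <<'E'
from bench import arm
import numpy as np
F=[]
for _ in range(12):
    arm.get_image("top"); o=arm.observe(); F.append([*o["contact_force"],*o["tool_pos"]])
F=np.array(F);print(F.mean(0).round(4),F.std(0).round(4),o["grip_width"])
p=arm.get_image("scene"); print([(l,arm.find_in(l,p)) for l in("probe_tip","key_small_top","key_large_top")])
E
python3 chk.py 18 pics/c4.png; python3 fit.py | tail -20 | awk '{print $1}' | head -0
```

```text
[-0.9871  0.4005  2.4769  0.5519 -0.0314  0.2635] [0.6598 0.3618 0.456  0.     0.     0.    ] 0.025322306895008993
[('probe_tip', [{'at': [183.1, 214.3], 'conf': 0.22}]), ('key_small_top', [{'at': [371.6, 296.7], 'conf': 0.57}]), ('key_large_top', [{'at': [359.8, 279.4], 'conf': 0.65}, {'at': [309.5, 340.4], 'conf': 0.56}])]
pos [ 0.5519 -0.0314  0.2635] rot [180.    -0.    70.58] t 17.32 F [-0.1  -0.57  2.47] w 0.0254 J [-15.5  21.6  72.5   0.   85.9 -86.1]
units [-0.013  0.061 -0.004]
tip [ 0.5882 -0.0442  0.1451] u [-0.291  0.103  0.951]
```

View pics/c4.png

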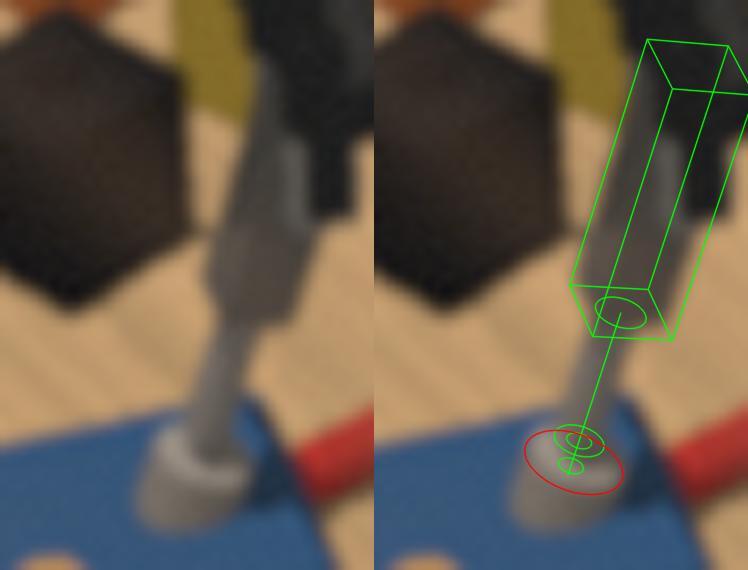

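```bash
python3 -c "
from bench import arm
print(arm.close_job())"
```

```text
the job is handed in; nothing more can be done
None
```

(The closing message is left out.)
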